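Sort mixed audiovisual items into their archive trays

ROBOT

A 6-joint arm with a two-finger parallel gripper is mounted at the origin on the work surface. World frame = base frame: x ahead of the robot, y to its left, z up, the work surface at z = 0. Lengths are in m, angles in rad, forces in N, time in s.
With the tool pointing down it reaches from about 0.25 to 0.775 m from the base axis. Payload 4 kg.
Tool frame: the origin (TCP) lies at the very end of the fingers, on their centre line; the grasp point (between the pads) lies 19 mm behind it; z points along the fingers, y is the line along which they close (so a half turn about z gives the same grasp; the last joint's range is limited). The gripper opens to 94 mm and grips with 3 to 60 N. Pads are 16 mm wide; open, the fingers measure 119 mm over their backs; the gripper's body (75 mm by 177 mm) begins 78 mm behind the grasp point.
Start: joints at [1.078, 0.087, 1.371, -0, 1.684, -0.103], TCP at [0.209, 0.509, 0.206] pointing down, gripper open.
Joint ranges: [-3.1, 3.1], [-0.76, 2.03], [0.27, 2.55], [-1.08, 4.22], [0.17, 2.65], [-2.57, 2.57]. Speed limits (rad/s): [2.79, 2.79, 3.14, 3.14, 3.14, 3.14].

INTERFACE

Orientations are given as [roll, pitch, yaw] about the fixed x, y, z axes, in that order (R = Rz(yaw) Ry(pitch) Rx(roll)).
In Python, from bench import robot, vision gives the robot as it stands.
- The arm moves only by the shell command python3 -m crank 'ROWS'. ROWS is JSON, a list of rows, each a list of 3 entries, a list of its own where there are three numbers: the closure, from 0 (fully open) to 1 (shut), then the shift along the tool's x, y, z in m, then the turn, a rotation vector about the tool's x, y, z in degrees. A call has 1 to 8 rows; each row shifts and turns the commanded pose from where the row before left it, along the tool's axes as they then stand; what a row does not reach is not made up. A row lasts 1/10 s, in which the tool goes at most 50 mm and 8.59 degrees, less where a joint would pass 70% of its speed; a pose out of reach is approached as far as the arm can. A call with a gripper value outside its range is refused whole. The fingers move at their own pace and stop on an object; the grip force is fixed at half the most. Time passes only in rows, so rows that do not move let the fingers close. It gives the time, the measured TCP pose, the force, the opening and the grip force at its end, in the units of the state.
- robot.get_obs(): the state, without advancing time (a new reading comes with each control period).
- vision.snapshot(name): name is "side" or "top"; returns a dict with "color" (480x640x3 uint8, red, green, blue), "z_map" (480x640 float32, m along the optical axis (not along the pixel's ray), 0 where there is no reading), "fx", "fy", "cx", "cy" (pixels), "R" (3x3) and "t" (3): a world point X has camera coordinates R X + t. Camera axes: x right, y down, z forward; pixel columns grow to the right and rows downward; lengths in m; the calibration is good to about 2 mm. A picture is of the moment at which its call begins.
- robot.close_job(): hands the job in; it is judged then, once.
The state is a dict: "time": time; "joint_positions": joint angles; "qvel": joint speeds; "joint_torque": joint torques, N m; "tool_pos": TCP position; "ee_rot": TCP orientation; "wrist_force": force on the tool from outside, world axes, zero at the start; "wrist_torque": the same for the moment, N m; "width": finger opening in m; "finger_force": force on a finger pad.
Only numpy, scipy, OpenCV 4.12 (cv2) and the standard library are available. Lean on these libraries where they do the work, as an engineer would, in place of code of your own. Each camera call takes 0.05 s, during which the arm holds its last target. There are 200 camera calls.

TASK

Sort the five loose media items on the processing bench into the three buff board trays with pale rims: the two film canisters standing upright, one in each cell of the tray with two small square cells; the two cased cassettes lying flat and lengthwise, one in each bay of the long shallow tray; and the slide box flat in the single square tray. Set every item down fully on its tray's floor rather than letting it fall, and leave the loupe and the pencil pot alone.

Things in the scene. Friction and masses are not known exactly. Their poses are not given: they have to be found in the camera images.
- canister_a: An upright aluminium film canister with a steel lid, a plain cylinder 34 mm in diameter and 52 mm high, 45 g; one of two alike. Origin: centre of its underside; z up along its axis.
- canister_b: An upright aluminium film canister with a steel lid, a plain cylinder 34 mm in diameter and 52 mm high, 45 g; one of two alike. Origin: centre of its underside; z up along its axis.
- cassette_a: Small video cassette lying flat in a closed grey case, 54 mm (its x) by 80 mm (its y, the long side) by 20 mm high, 70 g, black top with white window and two dark hubs; one of two alike. Origin: centre of its underside, z up; any yaw. Grip it across the 54 mm, by the upper part only, so that the fingertips clear the lip of the long tray.
- cassette_b: Small video cassette lying flat in a closed grey case, 54 mm (its x) by 80 mm (its y, the long side) by 20 mm high, 70 g, black top with white window and two dark hubs; one of two alike. Origin: centre of its underside, z up; any yaw. Grip it across the 54 mm, by the upper part only, so that the fingertips clear the lip of the long tray.
- slide_box: A closed square white board box for slides with steel corners and a blank buff label on top, 56 by 56 mm (57 mm over the corners) by 34 mm high, 120 g. Origin: centre of its underside; x and y along its sides, z up. Lies at any yaw.
- long_tray: Cassette tray: long, shallow, buff board with pale rim, fixed to the bench, 80 mm (its x) by 210 mm (its y). Two bays in a row along y, each 74 (x) by 100 mm (y) inside, centred at y = +52 and -52 mm, 4 mm divider between. Floor 3 mm thick; 3 mm walls and divider reach 8 mm above the bench (a 5 mm lip above the floor). Origin: centre of its underside, on the bench; z up.
- cell_tray: Canister tray: buff board with pale rim, fixed to the bench, 64 mm (its x) by 126 mm (its y). Two square cells in a row along y, each 58 by 58 mm inside, centred at y = +31 and -31 mm, 4 mm divider between. Floor 3 mm thick; 3 mm walls and divider reach 20 mm above the bench (17 mm above the floor). Origin: centre of its underside, on the bench; z up.
- square_tray: Slide box tray: one square buff board tray with pale rim, fixed to the bench, 86 by 86 mm outside, 80 by 80 mm inside, one bay centred on the origin. Floor 3 mm thick, 3 mm walls reaching 12 mm above the bench (9 mm above the floor). Origin: centre of its underside, on the bench; z up.
- loupe: Bystander: a loose black magnifying loupe standing on the bench, 44 mm in diameter and 46 mm high, glass on top. Origin: centre of its underside. Not to be moved.
- pencil_pot: Bystander: a loose dark steel pot, 72 mm in diameter and 85 mm high, with pencils sticking up to 145 mm. Origin: centre of its underside. Not to be moved.

How it is judged:
By the outcome, as a careful person would: the job done as asked, in the order asked, and still so for the second after the job is handed in, with the robot touching nothing.
It also fails if it takes over 128 s, if anything falls off the work surface, if the arm or the gripper's body presses on something with over 40 N, if the wrist force passes 120 N, or if a joint passes its speed limit or range.

## Working session

There is one attempt and no reset: what is moved stays moved. The work goes in short steps, Python scripts to look and compute and a shell command to move; the robot and the scene stay as the last step left them, time stands still between calls to the robot, and variables do not carry over. Pictures are saved under pics/ and viewed, at most 14 in all, crops included, and the job is handed in when it is done.

```bash
ls; mkdir -p pics
python3 - <<'E'
from bench import robot, vision
import cv2,numpy as np
o=robot.get_obs();print(o)
for n in("top","side"):
    s=vision.snapshot(n);cv2.imwrite(f"pics/{n}0.png",s["color"][:,:,::-1]);np.savez(f"{n}0.npz",**s)
    print(n,s["fx"],s["cx"],s["cy"],s["R"],s["t"],-s["R"].T@s["t"])
E
```

```text
pics
{'time': 0.0, 'joint_positions': array([ 1.07789036e+00,  8.79675768e-02,  1.37222350e+00, -1.93095955e-05,
        1.68362224e+00, -1.03082172e-01]), 'qvel': array([ 0.00086455, -0.0006894 , -0.00140999, -0.0014043 ,  0.00233746,
       -0.00104751]), 'joint_torque': array([ 4.53025032e-04, -3.40174377e+01, -3.02432334e+01,  7.18827057e-02,
        3.29589180e-02, -1.72668283e-04]), 'tool_pos': array([0.20875447, 0.50825035, 0.20431293]), 'ee_rot': array([-3.13938181e+00, -2.09415471e-04,  2.75176648e+00]), 'wrist_force': array([0.65076537, 0.39709207, 0.3552374 ]), 'wrist_torque': array([ 0.02067199, -0.01938851, -0.00012561]), 'finger_force': 0.0, 'width': 0.09403572528659669}
top 597.0993103855737 324.0207881804875 238.27490380817227 [[ 0.02166842 -0.99965782  0.01465339]
 [-0.98655705 -0.02375445 -0.16168152]
 [ 0.16197428 -0.01095302 -0.98673419]] [-0.01940763  0.5038411   1.37764901] [0.27434482 0.0076569  1.44111956]
side 524.2183386750442 309.78990439796615 238.75669338130325 [[ 0.95266973 -0.30362812  0.01517705]
 [-0.14635188 -0.50180973 -0.85250697]
 [ 0.26646108  0.8099364  -0.52249548]] [-0.50146342  0.09868682  1.14353834] [ 0.18746357 -1.02892971  0.68923555]
```

View pics/top0.png

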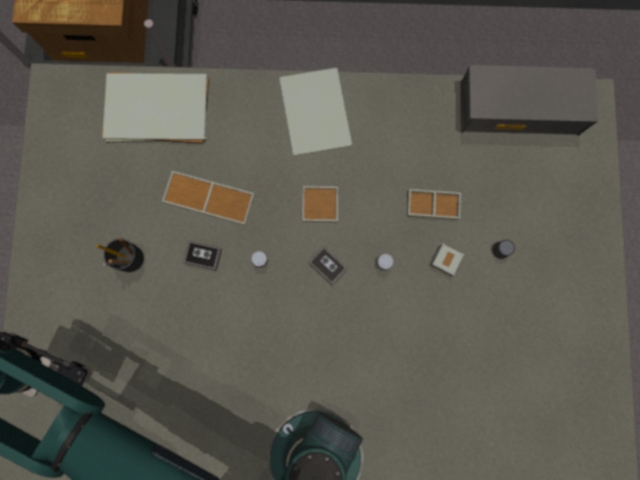

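View pics/side0.png

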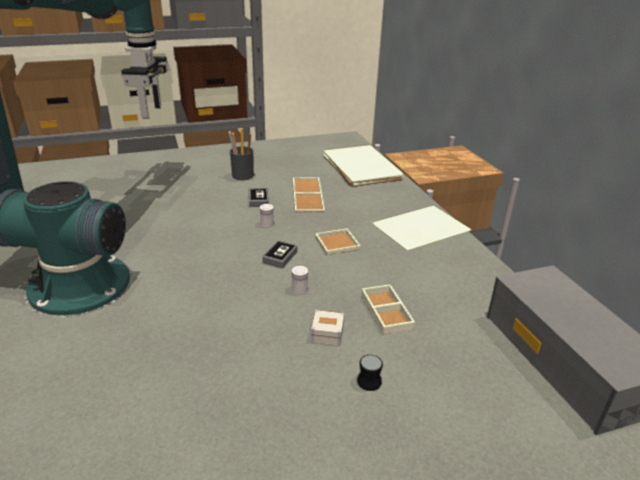

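Top view: cassettes are at (203,256) and (327,265), canisters at (259,259) and (385,262), and the slide box at (448,260). The trays are long (208,197), square (320,203) and cell (434,204). Bystanders are the loupe (504,248) and pot (123,255). The side view agrees with this.

```bash
cat > m.py <<'E'
import cv2,numpy as np
def ray(s,uv,z):
    uv=np.atleast_2d(uv).astype(float);R=s["R"];c=-R.T@s["t"]
    d=np.c_[(uv[:,0]-s["cx"])/s["fx"],(uv[:,1]-s["cy"])/s["fy"],np.ones(len(uv))]@R
    return c+d*((z-c[2])/d[:,2])[:,None]
def world(s):
    v,u=np.mgrid[:480,:640];Z=s["z_map"].astype(float)
    p=np.stack([(u-s["cx"])/s["fx"]*Z,(v-s["cy"])/s["fy"]*Z,Z],-1)
    return (p-s["t"])@s["R"]
def rect(p):
    (c,wh,a)=cv2.minAreaRect((p[:,:2]*1000).astype(np.float32))
    if wh[0]<wh[1]: wh=wh[::-1];a+=90
    return np.round(c,1),np.round(wh,1),round((a+90)%180-90,1)  # angle of long side from x
E
python3 - <<'E'
from m import *
s=dict(np.load("top0.npz"));W=world(s);c=s["color"];hsv=cv2.cvtColor(c,cv2.COLOR_RGB2HSV)
print("bench z",np.median(W[300:340,350:550,2]))
for n,(u,v),h,r in [("casA",(203,256),.02,26),("casB",(327,265),.02,24),("canA",(259,259),.052,16),("canB",(385,262),.052,16),("box",(448,260),.034,22),("loupe",(504,248),.046,18),("pot",(123,255),.085,28)]:
    w=W[v-r:v+r,u-r:u+r].reshape(-1,3);q=w[w[:,2]>h*.6]
    print(n,rect(q),"z",np.round(np.percentile(q[:,2],[20,50,90]),4),"mean",q.mean(0).round(4), len(q))
m=cv2.inRange(hsv,(5,110,90),(20,255,255))
n,l,st,ce=cv2.connectedComponentsWithStats(m)
for i in range(1,n):
    if st[i,4]>150 and 160<ce[i,1]<230:
        v,u=np.nonzero(l==i);print("cell",ce[i].round(1),rect(ray(s,np.c_[u,v],.003)))
for n,(u0,v0,u1,v1),h in [("long",(155,165,260,228),.008),("sq",(295,180,346,227),.012),("cell",(400,182,470,225),.02)]:
    k=(c[v0:v1,u0:u1].min(2)>135)
    v,u=np.nonzero(k);print(n,rect(ray(s,np.c_[u+u0,v+v0],h)),len(v))
E
```

```text
bench z -0.0019260978055239087
casA (array([393.2, 156.8]), array([374.6,  71.7]), 62.3) z [0.0164 0.0193 0.0235] mean [0.4574 0.2793 0.0379] 762
casB (array([384.1,   7.9]), array([200.3,  89.7]), -24.0) z [0.0164 0.019  0.0229] mean [ 0.441  -0.0185  0.036 ] 749
canA (array([365.1,  87.3]), array([239.1,  33.9]), 33.2) z [0.0475 0.0506 0.0543] mean [0.4471 0.1407 0.0726] 185
canB (array([372.6, -74.6]), array([255.2,  33.2]), -45.2) z [0.0473 0.0503 0.0553] mean [ 0.4453 -0.1482  0.093 ] 193
box (array([ 364.3, -175.2]), array([400.8,  74.4]), -53.3) z [0.029  0.0319 0.0359] mean [ 0.4586 -0.2998  0.0533] 586
loupe (array([ 396. , -222.2]), array([518.6,  38.9]), -66.4) z [0.0407 0.0442 0.0479] mean [ 0.484  -0.4258  0.0897] 242
pot (array([355.3, 257.1]), array([520.4,  70.6]), 64.8) z [0.0635 0.0812 0.1337] mean [0.4447 0.4487 0.1176] 580
cell [187.5 191.5] (array([619.3, 330.4]), array([94.8, 69.4]), 75.7)
cell [228.1 202.6] (array([593.6, 229.3]), array([95.4, 69.3]), 75.7)
cell [319.6 203.4] (array([597.1,   3.4]), array([74.2, 73.1]), -88.5)
cell [421.1 202.9] (array([ 604.8, -246. ]), array([50.9, 49.6]), -0.1)
cell [446.3 204.6] (array([ 602.1, -308.7]), array([52.1, 51.5]), 86.9)
long (array([0., 0.]), array([0., 0.]), 0.0) 0
sq (array([0., 0.]), array([0., 0.]), 0.0) 0
cell (array([0., 0.]), array([0., 0.]), 0.0) 0
```

Run:
```python
from m import *
s=dict(np.load("top0.npz"));W=world(s);c=s["color"];hsv=cv2.cvtColor(c,cv2.COLOR_RGB2HSV)
ok=(s["z_map"]>0)
for n,(u,v),h,r in [("casA",(203,256),.02,26),("casB",(327,265),.02,24),("canA",(259,259),.052,16),("canB",(385,262),.052,16),("box",(448,260),.034,22),("loupe",(504,248),.046,18),("pot",(123,255),.085,28)]:
    k=np.zeros((480,640),bool);k[v-r:v+r,u-r:u+r]=1
    k&=ok&(W[...,2]>h*.6)&(W[...,2]<h*1.4)
    _,l,st,_=cv2.connectedComponentsWithStats(k.astype(np.uint8))
    k=l==1+np.argmax(st[1:,4]); vv,uu=np.nonzero(k)
    p=ray(s,np.c_[uu,vv],h)
    print(n,rect(p),"mean",p.mean(0).round(4),"depth mean",W[k].mean(0).round(4),k.sum())
for n,(u0,v0,u1,v1),h in [("long",(155,165,260,228),.008),("sq",(295,180,346,227),.012),("cell",(400,182,470,225),.02)]:
    x=c[v0:v1,u0:u1];print(n,"max",np.percentile(x.min(2),[50,90,99]))
    k=x.min(2)>np.percentile(x.min(2),50)+18
    _,l,st,_=cv2.connectedComponentsWithStats(k.astype(np.uint8));k=l==1+np.argmax(st[1:,4])
    v,u=np.nonzero(k);print(n,rect(ray(s,np.c_[u+u0,v+v0],h)),len(v))
```

```text
casA (array([459.9, 282.5]), array([80.6, 54.3]), 79.2) mean [0.4597 0.2827 0.02  ] depth mean [0.4598 0.2829 0.0192] 751
casB (array([443.1, -18.5]), array([79.9, 54. ]), 48.3) mean [ 0.4429 -0.0188  0.02  ] depth mean [ 0.443  -0.0188  0.0189] 740
canA (array([449.6, 143.3]), array([33. , 32.9]), 1.4) mean [0.4497 0.1427 0.052 ] depth mean [0.45   0.1429 0.05  ] 182
canB (array([ 450.1, -152.6]), array([35.3, 33. ]), -44.1) mean [ 0.4505 -0.1529  0.052 ] depth mean [ 0.4508 -0.1532  0.0497] 187
box (array([ 461. , -303.8]), array([59.9, 57.6]), -25.7) mean [ 0.4612 -0.304   0.034 ] depth mean [ 0.4615 -0.3046  0.0317] 577
loupe (array([ 490.4, -438.9]), array([41. , 38.4]), -88.6) mean [ 0.4908 -0.4398  0.046 ] depth mean [ 0.4912 -0.4406  0.0435] 234
pot (array([442.8, 441.8]), array([70.4, 53.9]), -24.1) mean [0.4412 0.4402 0.085 ] depth mean [0.4421 0.4426 0.0772] 292
long max [ 86.  94. 115.]
long (array([606.3, 279.8]), array([211.9,  81.9]), 75.8) 328
sq max [ 87. 102. 115.]
sq (array([574.5, -27.1]), array([88.1, 43. ]), -38.5) 61
cell max [ 86.   101.   115.91]
cell (array([ 601.4, -276.1]), array([127.9,  65.3]), 87.3) 200
```

```bash
cat > go.py <<'E'
import sys,numpy as np
from bench import robot
from scipy.spatial.transform import Rotation as Ro
# usage: go.py x y z psi(deg): remaining shift in tool axes (mm) + turn about tool axes (deg)
o=robot.get_obs();x,y,z,psi=map(float,sys.argv[1:5])
R=Ro.from_euler("xyz",o["ee_rot"]);T=Ro.from_euler("xyz",[180,0,psi],degrees=True)
d=np.array([x,y,z])-np.array(o["tool_pos"])*1000
print("t",o["time"],"shift now-axes",R.inv().apply(d).round(1),"after turn",T.inv().apply(d).round(1),"turn",(R.inv()*T).as_rotvec(degrees=True).round(1))
E
python3 -m crank '[[0,[0,0,0],[0,0,8.5]],[0,[0,0,0],[0,0,8.5]],[0,[0,0,0],[0,0,8.5]],[0,[0,0,0],[0,0,8.5]],[0,[0,0,0],[0,0,8.5]],[0,[0,0,0],[0,0,8.5]],[0,[0,0,0],[0,0,8.5]],[0,[0,0,0],[0,0,8.2]]]'; python3 go.py 449.7 143 120 90
```

```text
time: 0.9
tool_pos: [0.2089, 0.5085, 0.2048]
ee_rot: [-3.141, 0.001, 1.564]
wrist_force: [-0.4, -0.2, 0.6]
width: 0.0937
finger_force: 0.0
t 0.9 shift now-axes [-363.8  243.3   85. ] after turn [-365.5  240.8   84.8] turn [-0.   0.1 -0.4]
```

```bash
python3 -m crank '[[0,[-0.04,0.0265,0],[0,0,0]],[0,[-0.04,0.0265,0],[0,0,0]],[0,[-0.04,0.0265,0],[0,0,0]],[0,[-0.04,0.0265,0],[0,0,0]],[0,[-0.04,0.0265,0],[0,0,0]],[0,[-0.04,0.0265,0],[0,0,0]],[0,[-0.04,0.0265,0],[0,0,0]],[0,[-0.04,0.0265,0.02],[0,0,0]]]'; python3 go.py 449.7 143 26 90
```

```text
time: 1.7
tool_pos: [0.422, 0.1888, 0.1885]
ee_rot: [3.136, -0.002, 1.57]
wrist_force: [0.6, 0.5, -0.0]
width: 0.0937
finger_force: 0.0
t 1.7 shift now-axes [-46.1  26.8 162.6] after turn [-45.8  27.7 162.5] turn [ 0.3 -0.1 -0. ]
```

```bash
python3 -m crank '[[0,[-0.02,0.015,0.03],[0,0,0]],[0,[-0.02,0.013,0.03],[0,0,0]],[0,[0,0,0],[0,0,0]],[0,[0,0,0],[0,0,0]]]'; python3 go.py 449.7 143 26 90;  python3 - <<'E'
from bench import vision
import cv2
s=vision.snapshot("side");cv2.imwrite("pics/s1.png",cv2.resize(s["color"][130:330,170:440,::-1],None,fx=2.5,fy=2.5))
E
```

```text
time: 2.1
tool_pos: [0.4472, 0.1501, 0.1257]
ee_rot: [-3.139, -0.0, 1.569]
wrist_force: [-0.1, -0.1, 0.6]
width: 0.094
finger_force: 0.0
t 2.1 shift now-axes [-7.1  2.8 99.7] after turn [-7.1  2.5 99.7] turn [-0.1 -0.  -0.1]
```

```bash
python3 -m crank '[[0,[-0.007,0.0025,0.035],[0,0,0]],[0,[0,0,0.035],[0,0,0]],[0,[0,0,0.02],[0,0,0]],[0,[0,0,0.01],[0,0,0]],[0,[0,0,0],[0,0,0]],[0,[0,0,0],[0,0,0]]]'; python3 go.py 449.7 143 26 90
python3 - <<'E'
from bench import vision
import cv2
s=vision.snapshot("side");cv2.imwrite("pics/s2.png",cv2.resize(s["color"][130:290,190:350,::-1],None,fx=3.5,fy=3.5))
E
```

```text
time: 2.75
tool_pos: [0.4516, 0.144, 0.0282]
ee_rot: [3.138, -0.001, 1.571]
wrist_force: [0.1, -0.6, 0.6]
width: 0.094
finger_force: 0.0
t 2.75 shift now-axes [-1.  -1.9  2.2] after turn [-1.  -1.9  2.2] turn [ 0.2 -0.   0. ]
```

View pics/s2.png

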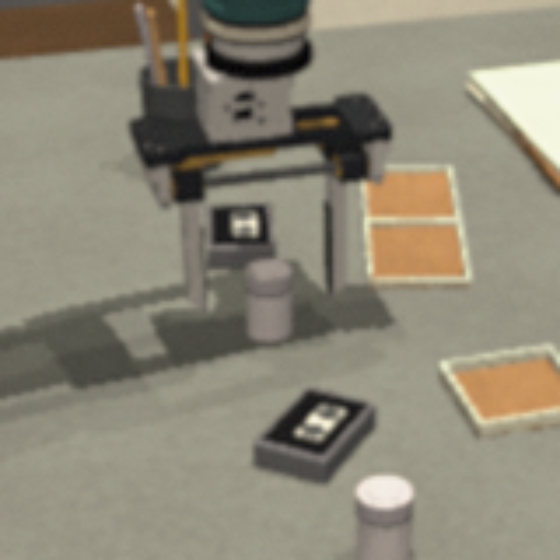

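The crop shows the canister at about (268,300), centred between the two fingers, with the tips about halfway down it. I'll close the gripper.

```bash
python3 -m crank '[[1,[-0.001,-0.001,0.001],[0,0,0]],[1,[0,0,0],[0,0,0]],[1,[0,0,0],[0,0,0]],[1,[0,0,0],[0,0,0]],[1,[0,0,0],[0,0,0]],[1,[0,0,0],[0,0,0]],[1,[0,0,0],[0,0,0]],[1,[0,0,0],[0,0,0]]]'; python3 -m crank '[[1,[0,0,-0.005],[0,0,0]],[1,[0,0,-0.03],[0,0,0]],[1,[0,0,-0.04],[0,0,0]],[1,[0,0,-0.025],[0,0,0]],[1,[0,0,0],[0,0,0]]]';python3 go.py 599.9 -307.1 127 87.3
```

```text
time: 3.6
tool_pos: [0.4494, 0.1421, 0.0252]
ee_rot: [3.141, -0.0, 1.57]
wrist_force: [-0.3, 0.7, -0.3]
width: 0.0336
finger_force: 26.8
time: 4.1
tool_pos: [0.4522, 0.1427, 0.1302]
ee_rot: [3.132, -0.002, 1.57]
wrist_force: [1.2, 1.4, 0.3]
width: 0.0332
finger_force: 30.0
t 4.1 shift now-axes [-449.8  147.9    3.7] after turn [-442.4  168.7    3.2] turn [ 0.5 -0.1  2.7]
```

```bash
python3 -m crank '[[1,[0,0,0],[0,0,2.7]],[1,[-0.044,0.0168,0],[0,0,0]],[1,[-0.044,0.0168,0],[0,0,0]],[1,[-0.044,0.0168,0],[0,0,0]],[1,[-0.044,0.0168,0],[0,0,0]],[1,[-0.044,0.0168,0],[0,0,0]],[1,[-0.044,0.0168,0],[0,0,0]],[1,[-0.044,0.0168,0],[0,0,0]]]'; python3 -m crank '[[1,[-0.044,0.0168,0],[0,0,0]],[1,[-0.044,0.0168,0],[0,0,0]],[1,[-0.03,0.011,0],[0,0,0]],[1,[-0.016,0.006,0],[0,0,0]],[1,[0,0,0],[0,0,0]],[1,[0,0,0],[0,0,0]],[1,[0,0,0],[0,0,0]]]'; python3 go.py 599.9 -307.1 28.3 87.3
```

```text
time: 4.9
tool_pos: [0.5515, -0.1727, 0.1233]
ee_rot: [-3.139, -0.001, 1.523]
wrist_force: [-0.1, 0.4, -0.2]
width: 0.0337
finger_force: 30.0
time: 5.6
tool_pos: [0.5958, -0.3059, 0.1246]
ee_rot: [-3.14, -0.001, 1.524]
wrist_force: [-0.5, 0.6, -0.8]
width: 0.0337
finger_force: 30.0
t 5.6 shift now-axes [-1.2  4.2 96.3] after turn [-1.1  4.1 96.3] turn [-0.1 -0.1  0. ]
```

```bash
python3 -m crank '[[1,[-0.001,0.004,0.03],[0,0,0]],[1,[0,0,0.03],[0,0,0]],[1,[0,0,0.02],[0,0,0]],[1,[0,0,0.005],[0,0,0]],[1,[0,0,0],[0,0,0]],[1,[0,0,0],[0,0,0]],[1,[0,0,0],[0,0,0]]]'; python3 go.py 599.9 -307.1 28.3 87.3
```

```text
time: 6.3
tool_pos: [0.6013, -0.309, 0.0426]
ee_rot: [3.138, 0.002, 1.523]
wrist_force: [0.5, 0.4, -0.9]
width: 0.033
finger_force: 30.0
t 6.3 shift now-axes [ 1.8 -1.6 14.3] after turn [ 1.8 -1.5 14.3] turn [ 0.2  0.1 -0. ]
```

```bash
python3 -m crank '[[1,[0.001,-0.001,0.005],[0,0,0]],[1,[0,0,0.004],[0,0,0]],[1,[0,0,0.002],[0,0,0]],[1,[0,0,0],[0,0,0]],[1,[0,0,0],[0,0,0]]]'; for i in 1 2; do python3 -m crank '[[1,[0,0,0.001],[0,0,0]],[1,[0,0,0],[0,0,0]]]';done
 python3 go.py 599.9 -307.1 28.3 87.3;python3 - <<'E'
from bench import vision
import cv2
s=vision.snapshot("side");cv2.imwrite("pics/s3.png",cv2.resize(s["color"][200:340,330:470,::-1],None,fx=4,fy=4))
E
```

```text
time: 6.8
tool_pos: [0.5991, -0.3075, 0.029]
ee_rot: [-3.141, -0.0, 1.523]
wrist_force: [0.2, -0.3, -0.5]
width: 0.0334
finger_force: 30.0
time: 7.0
tool_pos: [0.5993, -0.3076, 0.0283]
ee_rot: [3.141, 0.0, 1.523]
wrist_force: [-0.7, 0.4, -0.3]
width: 0.0337
finger_force: 30.0
time: 7.2
tool_pos: [0.5994, -0.3076, 0.0283]
ee_rot: [3.141, 0.0, 1.523]
wrist_force: [-2.1, 1.1, 4.5]
width: 0.0336
finger_force: 30.0
t 7.2 shift now-axes [ 0.5  0.5 -0. ] after turn [ 0.5  0.5 -0. ] turn [ 0.  0. -0.]
```

View pics/s3.png

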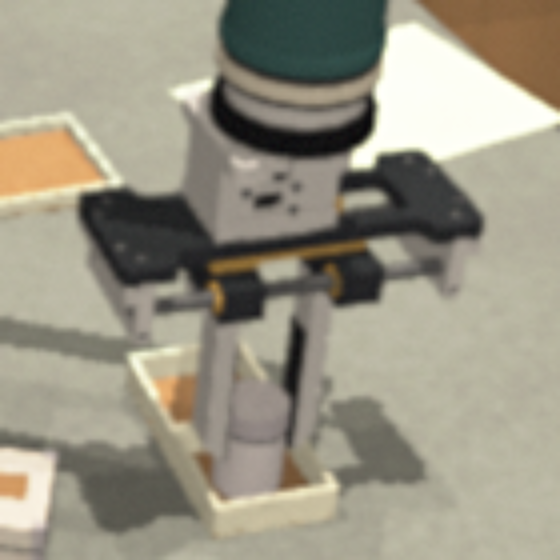

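The canister at (250,450) stands in the near cell, and the 4.5 N contact at the expected height says it is on the floor. I'll release, lift and go on to canister B.

```bash
python3 -m crank '[[0.4,[0,0,0],[0,0,0]],[0.4,[0,0,0],[0,0,0]],[0.2,[0,0,0],[0,0,0]],[0,[0,0,0],[0,0,0]],[0,[0,0,-0.02],[0,0,0]],[0,[0,0,-0.04],[0,0,0]],[0,[0,0,-0.04],[0,0,-2.7]],[0,[0,0,0],[0,0,0]]]'; python3 go.py 450.4 -152.8 26 90
```

```text
time: 8.05
tool_pos: [0.6026, -0.3095, 0.1356]
ee_rot: [3.13, 0.007, 1.571]
wrist_force: [-0.6, -0.5, 1.2]
width: 0.0929
finger_force: 0.0
t 8.05 shift now-axes [ 157.5 -153.5  106.6] after turn [ 156.7 -152.2  109.6] turn [0.7 0.4 0. ]
```

```bash
python3 -m crank '[[0,[0.031,-0.0298,0],[0,0,0]],[0,[0.031,-0.0298,0],[0,0,0]],[0,[0.031,-0.0298,0],[0,0,0]],[0,[0.031,-0.0298,0.01],[0,0,0]],[0,[0.031,-0.0298,0.02],[0,0,0]],[0,[0,0,0],[0,0,0]],[0,[0,0,0],[0,0,0]],[0,[0,0,0],[0,0,0]]]'; python3 go.py 450.4 -152.8 26 90
```

```text
time: 8.85
tool_pos: [0.4517, -0.1533, 0.0982]
ee_rot: [3.139, 0.001, 1.57]
wrist_force: [-0.1, -0.2, 0.9]
width: 0.0942
finger_force: 0.0
t 8.85 shift now-axes [ 0.6 -1.5 72.2] after turn [ 0.5 -1.3 72.2] turn [ 0.1  0.1 -0. ]
```

```bash
python3 -m crank '[[0,[0,-0.001,0.03],[0,0,0]],[0,[0,0,0.025],[0,0,0]],[0,[0,0,0.012],[0,0,0]],[0,[0,0,0.005],[0,0,0]],[0,[0,0,0],[0,0,0]],[0,[0,0,0],[0,0,0]],[0,[0,0,0],[0,0,0]]]'; python3 go.py 450.4 -152.8 26 90; python3 -m crank '[[1,[0,0,0],[0,0,0]],[1,[0,0,0],[0,0,0]],[1,[0,0,0],[0,0,0]],[1,[0,0,0],[0,0,0]],[1,[0,0,0],[0,0,0]],[1,[0,0,0],[0,0,0]],[1,[0,0,0],[0,0,0]],[1,[0,0,0],[0,0,0]]]'; python3 go.py 602.9 -245.1 26 87.3
```

```text
time: 9.55
tool_pos: [0.4504, -0.153, 0.0266]
ee_rot: [3.139, 0.001, 1.57]
wrist_force: [0.4, -0.5, -0.8]
width: 0.094
finger_force: 0.0
t 9.55 shift now-axes [ 0.2 -0.   0.6] after turn [ 0.2 -0.   0.6] turn [ 0.1  0.1 -0. ]
time: 10.35
tool_pos: [0.4494, -0.1524, 0.0253]
ee_rot: [3.141, -0.0, 1.57]
wrist_force: [0.1, -0.3, -0.5]
width: 0.0335
finger_force: 26.8
t 10.35 shift now-axes [-92.6 153.5  -0.7] after turn [-85.3 157.7  -0.7] turn [ 0.  -0.   2.7]
```

```bash
python3 -m crank '[[1,[0,0,-0.005],[0,0,0]],[1,[0,0,-0.03],[0,0,0]],[1,[0,0,-0.04],[0,0,0]],[1,[0,0,-0.025],[0,0,2.7]],[1,[-0.02,0.04,0],[0,0,0]],[1,[-0.02,0.04,0],[0,0,0]],[1,[-0.02,0.04,0],[0,0,0]],[1,[-0.0253,0.0377,0],[0,0,0]]]';  python3 -m crank '[[1,[0,0,0],[0,0,0]],[1,[0,0,0.02],[0,0,0]],[1,[0,0,0.02],[0,0,0]],[1,[0,0,0.01],[0,0,0]],[1,[0,0,0],[0,0,0]],[1,[0,0,0],[0,0,0]],[1,[0,0,0],[0,0,0]],[1,[0,0,0],[0,0,0]]]';python3 go.py 602.9 -245.1 28.3 87.3
```

```text
time: 11.15
tool_pos: [0.6044, -0.2454, 0.1256]
ee_rot: [3.141, -0.0, 1.524]
wrist_force: [-0.1, -0.4, 0.3]
width: 0.0336
finger_force: 30.0
time: 11.95
tool_pos: [0.6034, -0.2454, 0.0769]
ee_rot: [3.139, 0.001, 1.523]
wrist_force: [0.2, 0.0, -0.9]
width: 0.0339
finger_force: 30.0
t 11.95 shift now-axes [ 0.3 -0.6 48.6] after turn [ 0.3 -0.5 48.6] turn [ 0.1  0.1 -0. ]
```

```bash
python3 -m crank '[[1,[0,0,0.02],[0,0,0]],[1,[0,0,0.015],[0,0,0]],[1,[0,0,0.006],[0,0,0]],[1,[0,0,0.004],[0,0,0]],[1,[0,0,0],[0,0,0]],[1,[0,0,0],[0,0,0]],[1,[0,0,0.001],[0,0,0]],[1,[0,0,0],[0,0,0]]]'; for i in 1 2; do python3 -m crank '[[1,[0,0,0.001],[0,0,0]],[1,[0,0,0],[0,0,0]]]';done
```

```text
time: 12.75
tool_pos: [0.6031, -0.2453, 0.0298]
ee_rot: [3.141, 0.0, 1.523]
wrist_force: [-0.1, 0.3, 0.0]
width: 0.0333
finger_force: 30.0
time: 12.95
tool_pos: [0.6028, -0.2452, 0.0283]
ee_rot: [3.141, -0.0, 1.523]
wrist_force: [0.3, -0.5, -0.8]
width: 0.0334
finger_force: 30.0
time: 13.15
tool_pos: [0.6028, -0.2452, 0.0282]
ee_rot: [3.141, 0.0, 1.523]
wrist_force: [-1.7, 0.4, 5.1]
width: 0.0333
finger_force: 30.0
```

```bash
python3 -m crank '[[0.4,[0,0,0],[0,0,0]],[0.4,[0,0,0],[0,0,0]],[0.2,[0,0,0],[0,0,0]],[0,[0,0,0],[0,0,0]],[0,[0,0,-0.02],[0,0,0]],[0,[0,0,-0.04],[0,0,0]],[0,[0,0,-0.03],[0,0,7]],[0,[0,0,0],[0,0,8]]]'; python3 -m crank '[[0,[0,0,0],[0,0,8]],[0,[0,0,0],[0,0,8]],[0,[0,0,0],[0,0,8]],[0,[0,0,0],[0,0,0]],[0,[0,0,0],[0,0,0]]]'; python3 go.py 443 -18.6 10 48.3
python3 - <<'E'
from bench import vision
import cv2
s=vision.snapshot("top");cv2.imwrite("pics/t4.png",cv2.resize(s["color"][150:320,280:520,::-1],None,fx=3,fy=3))
E
```

```text
time: 13.95
tool_pos: [0.6058, -0.2467, 0.1239]
ee_rot: [3.13, 0.002, 1.256]
wrist_force: [0.5, 0.0, 0.1]
width: 0.0927
finger_force: 0.0
time: 14.45
tool_pos: [0.6027, -0.2451, 0.117]
ee_rot: [-3.141, 0.0, 0.845]
wrist_force: [0.1, -0.4, 0.8]
width: 0.0939
finger_force: 0.0
t 14.45 shift now-axes [  63.5 -269.7  107.1] after turn [  62.9 -269.9  107. ] turn [-0.   0.   0.1]
```

View pics/t4.png

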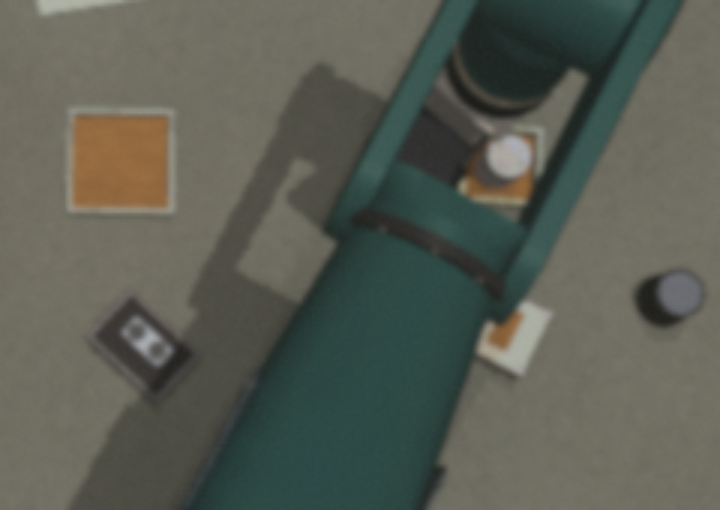

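Canister A stands centred in its cell at (508,160), and cassette B at (142,345) has not moved. I'll go to cassette B.

```bash
python3 -m crank '[[0,[0.01,-0.045,0],[0,0,0]],[0,[0.01,-0.045,0],[0,0,0]],[0,[0.01,-0.045,0],[0,0,0]],[0,[0.01,-0.045,0],[0,0,0]],[0,[0.01,-0.045,0.02],[0,0,0]],[0,[0.0135,-0.045,0.03],[0,0,0]],[0,[0,0,0],[0,0,0]],[0,[0,0,0],[0,0,0]]]'; python3 -m crank '[[0,[0,0,0],[0,0,0]],[0,[0,0,0],[0,0,0]]]'; python3 go.py 443 -18.6 10 48.3
```

```text
time: 15.3
tool_pos: [0.4453, -0.0217, 0.0697]
ee_rot: [-3.141, 0.001, 0.846]
wrist_force: [0.1, -0.1, 0.7]
width: 0.0942
finger_force: 0.0
time: 15.5
tool_pos: [0.4484, -0.0235, 0.0722]
ee_rot: [3.138, -0.002, 0.842]
wrist_force: [-1.0, 0.3, 0.9]
width: 0.0944
finger_force: 0.0
t 15.5 shift now-axes [-0.1 -7.5 62.2] after turn [ 0.1 -7.3 62.2] turn [ 0.2 -0.1 -0.1]
```

```bash
python3 -m crank '[[0,[0,-0.004,0.02],[0,0,0]],[0,[0,0,0.01],[0,0,0]],[0,[0,0,0],[0,0,0]],[0,[0,0,0],[0,0,0]],[0,[0,0,0],[0,0,0]],[0,[0,0,0],[0,0,0]]]';  python3 go.py 443 -18.6 10 48.3
```

```text
time: 16.1
tool_pos: [0.444, -0.0199, 0.0412]
ee_rot: [3.14, -0.001, 0.842]
wrist_force: [-0.7, 1.3, 0.1]
width: 0.0938
finger_force: 0.0
t 16.1 shift now-axes [ 0.3 -1.6 31.2] after turn [ 0.3 -1.6 31.2] turn [ 0.1 -0.1 -0. ]
```

```bash
python3 -m crank '[[0,[0,-0.001,0.02],[0,0,0]],[0,[0,0,0.008],[0,0,0]],[0,[0,0,0.003],[0,0,0]],[0,[0,0,0],[0,0,0]],[0,[0,0,0],[0,0,0]],[0,[0,0,0],[0,0,0]]]';  python3 go.py 443 -18.6 10 48.3; python3 -m crank '[[1,[0,0,0],[0,0,0]],[1,[0,0,0],[0,0,0]],[1,[0,0,0],[0,0,0]],[1,[0,0,0],[0,0,0]],[1,[0,0,0],[0,0,0]],[1,[0,0,0],[0,0,0]],[1,[0,0,0],[0,0,0]]]';python3 go.py 593.5 229.4 13 75.8
```

```text
time: 16.7
tool_pos: [0.4431, -0.0191, 0.0101]
ee_rot: [3.14, -0.001, 0.842]
wrist_force: [0.4, -0.1, 0.8]
width: 0.094
finger_force: 0.0
t 16.7 shift now-axes [ 0.3 -0.4  0.1] after turn [ 0.3 -0.4  0.1] turn [ 0.1 -0.  -0. ]
time: 17.4
tool_pos: [0.4425, -0.0191, 0.0094]
ee_rot: [3.141, -0.0, 0.842]
wrist_force: [0.6, 0.7, -0.8]
width: 0.0538
finger_force: 30.0
t 17.4 shift now-axes [285.9 -52.7  -3.5] after turn [277.9  85.4  -3.6] turn [  0.   -0.  -27.5]
```

```bash
python3 -m crank '[[1,[0,0,-0.005],[0,0,0]],[1,[0,0,-0.02],[0,0,0]],[1,[0,0,-0.03],[0,0,-7]],[1,[0,0,-0.025],[0,0,-7]],[1,[0,0,0],[0,0,-7]],[1,[0,0,0],[0,0,-6.5]]]';  python3 -m crank '[[1,[0.0397,0.0122,0],[0,0,0]],[1,[0.0397,0.0122,0],[0,0,0]],[1,[0.0397,0.0122,0],[0,0,0]],[1,[0.0397,0.0122,0],[0,0,0]],[1,[0.0397,0.0122,0],[0,0,0]],[1,[0.0397,0.0122,0],[0,0,0]],[1,[0.025,0.0082,0],[0,0,0]],[1,[0.0147,0.004,0],[0,0,0]]]'; python3 -m crank '[[1,[0,0,0.02],[0,0,0]],[1,[0,0,0.01],[0,0,0]],[1,[0,0,0],[0,0,0]],[1,[0,0,0],[0,0,0]],[1,[0,0,0],[0,0,0]],[1,[0,0,0],[0,0,0]]]'; python3 go.py 593.5 229.4 12.4 75.8
```

```text
time: 18.0
tool_pos: [0.4433, -0.0191, 0.091]
ee_rot: [3.139, -0.0, 1.327]
wrist_force: [-0.5, 0.3, -1.5]
width: 0.0534
finger_force: 30.0
time: 18.8
tool_pos: [0.5942, 0.2316, 0.089]
ee_rot: [-3.141, -0.0, 1.324]
wrist_force: [-0.1, 0.2, -0.4]
width: 0.0533
finger_force: 30.0
time: 19.4
tool_pos: [0.5942, 0.2292, 0.0607]
ee_rot: [3.14, -0.001, 1.322]
wrist_force: [1.5, -0.1, 0.2]
width: 0.0539
finger_force: 30.0
t 19.4 shift now-axes [-0.  -0.8 48.3] after turn [ 0.  -0.7 48.3] turn [ 0.1 -0.1 -0.1]
```

```bash
python3 -m crank '[[1,[0,0,0.02],[0,0,0]],[1,[0,0,0.015],[0,0,0]],[1,[0,0,0.007],[0,0,0]],[1,[0,0,0.002],[0,0,0]],[1,[0,0,0],[0,0,0]],[1,[0,0,0],[0,0,0]],[1,[0,0,0],[0,0,0]]]'; python3 go.py 593.5 229.4 12.4 75.8; for i in 1 2 3; do python3 -m crank '[[1,[0,0,0.001],[0,0,0]],[1,[0,0,0],[0,0,0]]]';done
```

```text
time: 20.1
tool_pos: [0.5942, 0.2296, 0.0164]
ee_rot: [3.14, -0.001, 1.322]
wrist_force: [0.4, 0.2, -1.9]
width: 0.0534
finger_force: 30.0
t 20.1 shift now-axes [-0.4 -0.7  4. ] after turn [-0.4 -0.7  4. ] turn [ 0.1 -0.1 -0. ]
time: 20.3
tool_pos: [0.5937, 0.2294, 0.0147]
ee_rot: [3.141, -0.0, 1.322]
wrist_force: [0.1, 0.1, -0.2]
width: 0.0537
finger_force: 30.0
time: 20.5
tool_pos: [0.5935, 0.2293, 0.0133]
ee_rot: [-3.141, 0.0, 1.322]
wrist_force: [-0.0, -0.5, -0.1]
width: 0.0537
finger_force: 30.0
time: 20.7
tool_pos: [0.5937, 0.2294, 0.0125]
ee_rot: [3.141, -0.0, 1.322]
wrist_force: [0.4, 0.5, -1.0]
width: 0.0537
finger_force: 30.0
```

```bash
python3 -m crank '[[1,[0,0,0.001],[0,0,0]],[1,[0,0,0],[0,0,0]]]'; python3 -m crank '[[0.3,[0,0,0],[0,0,0]],[0.2,[0,0,0],[0,0,0]],[0,[0,0,0],[0,0,0]],[0,[0,0,0],[0,0,0]],[0,[0,0,-0.02],[0,0,0]],[0,[0,0,-0.04],[0,0,0]],[0,[0,0,-0.03],[0,0,-3.4]],[0,[0,0,0],[0,0,0]]]'; python3 -m crank '[[0,[0,0,0],[0,0,0]],[0,[0,0,0],[0,0,0]],[0,[0,0,0],[0,0,0]]]'; python3 go.py 459.8 282.6 10 79.2
```

```text
time: 20.9
tool_pos: [0.5937, 0.2294, 0.0125]
ee_rot: [3.141, -0.0, 1.322]
wrist_force: [-1.8, -0.5, 5.1]
width: 0.0537
finger_force: 30.0
time: 21.7
tool_pos: [0.597, 0.2304, 0.1078]
ee_rot: [3.131, -0.005, 1.382]
wrist_force: [-0.4, 0.1, -0.0]
width: 0.0937
finger_force: 0.0
time: 22.0
tool_pos: [0.5923, 0.229, 0.0989]
ee_rot: [-3.138, 0.002, 1.381]
wrist_force: [0.5, -0.2, 0.5]
width: 0.0939
finger_force: 0.0
t 22.0 shift now-axes [  27.9 -139.9   89.4] after turn [  27.9 -140.2   88.9] turn [-0.2  0.1 -0.1]
```

```bash
python3 -m crank '[[0,[0.0068,-0.0354,0],[0,0,0]],[0,[0.0068,-0.0354,0],[0,0,0]],[0,[0.0068,-0.0354,0],[0,0,0]],[0,[0.0068,-0.0354,0],[0,0,0]],[0,[0,0,0.04],[0,0,0]],[0,[0,0,0.02],[0,0,0]],[0,[0,0,0],[0,0,0]],[0,[0,0,0],[0,0,0]]]'; python3 -m crank '[[0,[0,0,0],[0,0,0]],[0,[0,0,0],[0,0,0]],[0,[0,0,0],[0,0,0]]]'; python3 go.py 459.8 282.6 10 79.2
python3 - <<'E'
from bench import vision
import cv2
s=vision.snapshot("side");cv2.imwrite("pics/s5.png",cv2.resize(s["color"][100:240,200:360,::-1],None,fx=4,fy=4))
E
```

```text
time: 22.8
tool_pos: [0.4592, 0.2824, 0.0407]
ee_rot: [-3.14, 0.001, 1.382]
wrist_force: [1.2, -0.1, 0.2]
width: 0.0939
finger_force: 0.0
time: 23.1
tool_pos: [0.4605, 0.2829, 0.0426]
ee_rot: [3.14, -0.001, 1.381]
wrist_force: [1.3, -0.5, -0.0]
width: 0.0941
finger_force: 0.0
t 23.1 shift now-axes [-0.5 -0.7 32.6] after turn [-0.5 -0.6 32.6] turn [ 0.1 -0.1 -0.1]
```

View pics/s5.png

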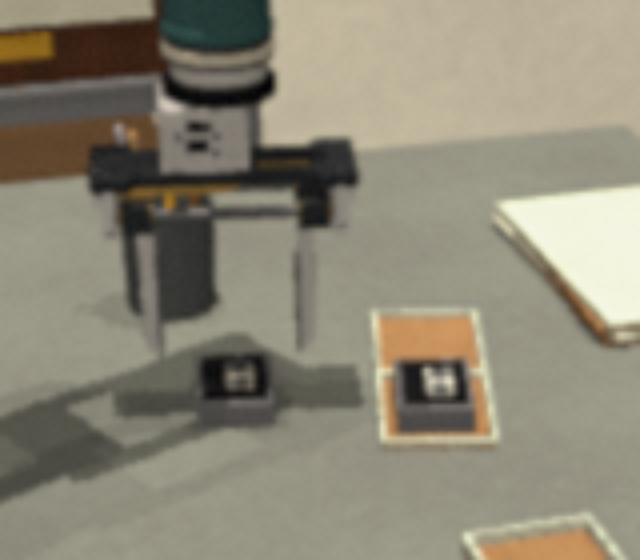

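Cassette B (435,395) lies flat in the near bay. The open fingers straddle cassette A at (235,385), and the pot behind is clear.

```bash
python3 -m crank '[[0,[0,0,0.02],[0,0,0]],[0,[0,0,0.009],[0,0,0]],[0,[0,0,0.003],[0,0,0]],[0,[0,0,0],[0,0,0]],[0,[0,0,0],[0,0,0]],[0,[0,0,0],[0,0,0]]]';  python3 go.py 459.8 282.6 10 79.2; python3 -m crank '[[1,[0,0,0],[0,0,0]],[1,[0,0,0],[0,0,0]],[1,[0,0,0],[0,0,0]],[1,[0,0,0],[0,0,0]],[1,[0,0,0],[0,0,0]],[1,[0,0,0],[0,0,0]],[1,[0,0,0],[0,0,0]]]';python3 go.py 619.1 330.2 13 75.8
```

```text
time: 23.75
tool_pos: [0.4602, 0.283, 0.0103]
ee_rot: [3.14, -0.001, 1.382]
wrist_force: [0.1, 0.6, -0.4]
width: 0.0942
finger_force: 0.0
t 23.75 shift now-axes [-0.5 -0.3  0.3] after turn [-0.5 -0.3  0.3] turn [ 0.1 -0.1 -0. ]
time: 24.45
tool_pos: [0.4598, 0.2827, 0.0095]
ee_rot: [3.141, -0.0, 1.382]
wrist_force: [-0.1, 1.1, 0.1]
width: 0.0538
finger_force: 30.0
t 24.45 shift now-axes [ 76.6 147.6  -3.5] after turn [ 85.1 142.8  -3.5] turn [ 0.  -0.   3.4]
```

```bash
python3 -m crank '[[1,[0,0,-0.005],[0,0,0]],[1,[0,0,-0.02],[0,0,0]],[1,[0,0,-0.03],[0,0,3.4]],[1,[0,0,-0.025],[0,0,0]],[1,[0.017,0.0286,0],[0,0,0]],[1,[0.017,0.0286,0],[0,0,0]],[1,[0.017,0.0286,0],[0,0,0]],[1,[0.017,0.0286,0],[0,0,0]]]';  python3 -m crank '[[1,[0.017,0.0286,0],[0,0,0]],[1,[0,0,0.02],[0,0,0]],[1,[0,0,0.02],[0,0,0]],[1,[0,0,0],[0,0,0]],[1,[0,0,0],[0,0,0]],[1,[0,0,0],[0,0,0]],[1,[0,0,0],[0,0,0]]]'; python3 go.py 619.1 330.2 12.5 75.8
```

```text
time: 25.25
tool_pos: [0.5882, 0.3208, 0.0896]
ee_rot: [-3.141, 0.0, 1.322]
wrist_force: [0.4, -0.2, -1.4]
width: 0.0537
finger_force: 30.0
time: 25.95
tool_pos: [0.6199, 0.3304, 0.0515]
ee_rot: [3.139, -0.002, 1.323]
wrist_force: [1.7, 0.2, 0.4]
width: 0.0536
finger_force: 30.0
t 25.95 shift now-axes [-0.4 -0.8 39. ] after turn [-0.3 -0.7 39. ] turn [ 0.1 -0.1 -0. ]
```

```bash
python3 -m crank '[[1,[0,0,0.02],[0,0,0]],[1,[0,0,0.01],[0,0,0]],[1,[0,0,0.004],[0,0,0]],[1,[0,0,0.001],[0,0,0]],[1,[0,0,0],[0,0,0]],[1,[0,0,0],[0,0,0]],[1,[0,0,0],[0,0,0]]]'; for i in 1 2 3 4; do python3 -m crank '[[1,[0,0,0.001],[0,0,0]],[1,[0,0,0],[0,0,0]]]'|egrep 'pos|force';done
```

```text
time: 26.65
tool_pos: [0.6196, 0.3301, 0.0153]
ee_rot: [3.14, -0.001, 1.322]
wrist_force: [0.1, 0.2, -1.2]
width: 0.0536
finger_force: 30.0
tool_pos: [0.6191, 0.3299, 0.0135]
wrist_force: [-0.0, -0.5, -0.3]
finger_force: 30.0
tool_pos: [0.6192, 0.33, 0.0125]
wrist_force: [0.1, -0.1, 0.1]
finger_force: 30.0
tool_pos: [0.6192, 0.33, 0.0125]
wrist_force: [-2.1, -0.1, 4.3]
finger_force: 30.0
tool_pos: [0.6193, 0.33, 0.0125]
wrist_force: [-3.0, -2.1, 6.4]
finger_force: 30.0
```

```bash
python3 -m crank '[[0.3,[0,0,0],[0,0,0]],[0.2,[0,0,0],[0,0,0]],[0,[0,0,0],[0,0,0]],[0,[0,0,0],[0,0,0]],[0,[0,0,-0.02],[0,0,0]],[0,[0,0,-0.04],[0,0,0]],[0,[0,0,-0.04],[0,0,5.5]],[0,[0,0,0],[0,0,6]]]'; python3 -m crank '[[0,[0,0,0],[0,0,0]],[0,[0,0,0],[0,0,0]],[0,[0,0,0],[0,0,0]],[0,[0,0,0],[0,0,0]]]'; python3 go.py 461 -303.9 16 64.3
```

```text
time: 28.25
tool_pos: [0.6229, 0.3316, 0.1191]
ee_rot: [3.132, -0.011, 1.118]
wrist_force: [-0.0, 0.3, 0.8]
width: 0.0938
finger_force: 0.0
time: 28.65
tool_pos: [0.6183, 0.3296, 0.1085]
ee_rot: [-3.139, 0.002, 1.123]
wrist_force: [-0.5, 0.1, -1.0]
width: 0.0943
finger_force: 0.0
t 28.65 shift now-axes [-638.9  132.9   93.7] after turn [-639.   132.9   92.5] turn [-0.1  0.1  0. ]
```

```bash
python3 -m crank '[[0,[-0.0456,0.0095,0],[0,0,0]],[0,[-0.0456,0.0095,0],[0,0,0]],[0,[-0.0456,0.0095,0],[0,0,0]],[0,[-0.0456,0.0095,0],[0,0,0]],[0,[-0.0456,0.0095,0],[0,0,0]],[0,[-0.0456,0.0095,0],[0,0,0]],[0,[-0.0456,0.0095,0],[0,0,0]],[0,[-0.0456,0.0095,0],[0,0,0]]]';  python3 -m crank '[[0,[-0.0456,0.0095,0],[0,0,0]],[0,[-0.0456,0.0095,0],[0,0,0]],[0,[-0.0456,0.0095,0],[0,0,0]],[0,[-0.0456,0.0095,0],[0,0,0]],[0,[-0.0456,0.0095,0],[0,0,0]],[0,[-0.0456,0.0095,0],[0,0,0]],[0,[0,0,0],[0,0,0]],[0,[0,0,0],[0,0,0]]]'; python3 -m crank '[[0,[0,0,0.03],[0,0,0]],[0,[0,0,0.01],[0,0,0]],[0,[0,0,0],[0,0,0]],[0,[0,0,0],[0,0,0]],[0,[0,0,0],[0,0,0]],[0,[0,0,0],[0,0,0]]]';  python3 go.py 461 -303.9 16 64.3
python3 - <<'E'
from bench import vision
import cv2
s=vision.snapshot("side");cv2.imwrite("pics/s6.png",cv2.resize(s["color"][180:400,270:450,::-1],None,fx=2.6,fy=2.6))
E
```

```text
time: 29.45
tool_pos: [0.5281, -0.0333, 0.1099]
ee_rot: [-3.141, 0.0, 1.123]
wrist_force: [0.8, 0.0, 0.3]
width: 0.0937
finger_force: 0.0
time: 30.25
tool_pos: [0.461, -0.3034, 0.1095]
ee_rot: [-3.14, -0.001, 1.12]
wrist_force: [0.5, -0.5, -0.2]
width: 0.0939
finger_force: 0.0
time: 30.85
tool_pos: [0.4625, -0.3031, 0.0717]
ee_rot: [3.139, 0.0, 1.122]
wrist_force: [0.5, 0.2, -0.4]
width: 0.0943
finger_force: 0.0
t 30.85 shift now-axes [-1.4 -1.1 55.7] after turn [-1.4 -1.  55.7] turn [ 0.1  0.  -0. ]
```

View pics/s6.png

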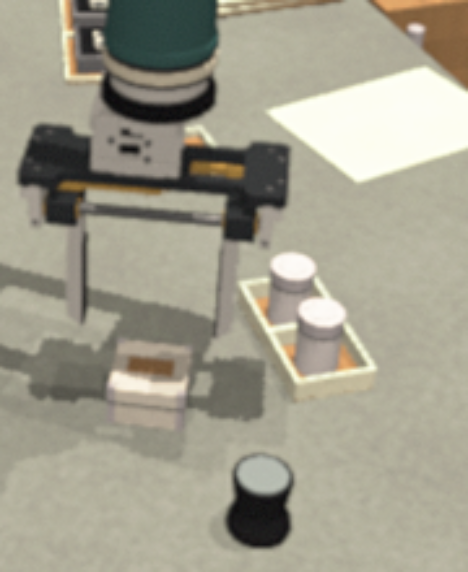

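Both canisters stand upright in their cells, at (292,290) and (320,335). The fingers straddle the slide box at (150,385).

```bash
python3 -m crank '[[0,[-0.001,-0.001,0.03],[0,0,0]],[0,[0,0,0.015],[0,0,0]],[0,[0,0,0.007],[0,0,0]],[0,[0,0,0.003],[0,0,0]],[0,[0,0,0],[0,0,0]],[0,[0,0,0],[0,0,0]],[0,[0,0,0],[0,0,0]]]';  python3 go.py 461 -303.9 16 64.3; python3 -m crank '[[1,[0,0,0],[0,0,0]],[1,[0,0,0],[0,0,0]],[1,[0,0,0],[0,0,0]],[1,[0,0,0],[0,0,0]],[1,[0,0,0],[0,0,0]],[1,[0,0,0],[0,0,0]],[1,[0,0,0],[0,0,0]]]';python3 go.py 596 3.4 19 91.5
```

```text
time: 31.6
tool_pos: [0.461, -0.3039, 0.0164]
ee_rot: [3.14, 0.0, 1.122]
wrist_force: [0.3, -0.2, 0.0]
width: 0.0939
finger_force: 0.0
t 31.6 shift now-axes [-0.1 -0.   0.4] after turn [-0.1 -0.   0.4] turn [ 0.1  0.  -0. ]
time: 32.3
tool_pos: [0.4606, -0.3034, 0.0155]
ee_rot: [3.141, -0.0, 1.122]
wrist_force: [1.3, -0.5, 1.3]
width: 0.0557
finger_force: 30.0
t 32.3 shift now-axes [335.2 -11.2  -3.5] after turn [303.2 143.4  -3.5] turn [  0.    0.  -27.2]
```

```bash
python3 -m crank '[[1,[0,0,-0.005],[0,0,0]],[1,[0,0,-0.03],[0,0,0]],[1,[0,0,-0.035],[0,0,0]],[1,[0,0,-0.03],[0,0,-6.8]],[1,[0,0,0],[0,0,-6.8]],[1,[0,0,0],[0,0,-6.8]],[1,[0,0,0],[0,0,-6.8]]]';  python3 -m crank '[[1,[0.0379,0.0179,0],[0,0,0]],[1,[0.0379,0.0179,0],[0,0,0]],[1,[0.0379,0.0179,0],[0,0,0]],[1,[0.0379,0.0179,0],[0,0,0]],[1,[0.0379,0.0179,0],[0,0,0]],[1,[0.0379,0.0179,0],[0,0,0]],[1,[0.0379,0.0179,0],[0,0,0]],[1,[0.0379,0.0179,0],[0,0,0]]]'; python3 -m crank '[[1,[0,0,0.03],[0,0,0]],[1,[0,0,0.03],[0,0,0]],[1,[0,0,0.01],[0,0,0]],[1,[0,0,0],[0,0,0]],[1,[0,0,0],[0,0,0]],[1,[0,0,0],[0,0,0]],[1,[0,0,0],[0,0,0]]]'; python3 go.py 596 3.4 18.5 91.5
```

```text
time: 33.0
tool_pos: [0.4603, -0.3033, 0.116]
ee_rot: [3.141, 0.0, 1.601]
wrist_force: [-0.1, -0.5, -1.4]
width: 0.0564
finger_force: 30.0
time: 33.8
tool_pos: [0.596, 0.005, 0.1155]
ee_rot: [-3.141, 0.0, 1.596]
wrist_force: [0.1, -1.0, -1.1]
width: 0.0561
finger_force: 30.0
time: 34.5
tool_pos: [0.597, 0.003, 0.0474]
ee_rot: [3.138, 0.0, 1.596]
wrist_force: [0.2, -0.1, -1.2]
width: 0.0557
finger_force: 30.0
t 34.5 shift now-axes [ 0.5 -1.1 28.9] after turn [ 0.5 -1.  28.9] turn [ 0.2  0.  -0.1]
```

```bash
python3 -m crank '[[1,[0,0,0.015],[0,0,0]],[1,[0,0,0.007],[0,0,0]],[1,[0,0,0.003],[0,0,0]],[1,[0,0,0],[0,0,0]],[1,[0,0,0],[0,0,0]],[1,[0,0,0],[0,0,0]]]'; for i in 1 2 3 4; do python3 -m crank '[[1,[0,0,0.001],[0,0,0]],[1,[0,0,0],[0,0,0]]]'|egrep 'pos|wrist_force';done
```

```text
time: 35.1
tool_pos: [0.596, 0.0034, 0.0206]
ee_rot: [3.141, -0.0, 1.596]
wrist_force: [-1.2, -0.1, -1.0]
width: 0.0559
finger_force: 30.0
tool_pos: [0.5958, 0.0034, 0.0194]
wrist_force: [0.0, 0.0, -0.5]
tool_pos: [0.5959, 0.0034, 0.0185]
wrist_force: [0.1, -0.1, -1.1]
tool_pos: [0.5959, 0.0034, 0.0184]
wrist_force: [-2.4, -0.6, 4.7]
tool_pos: [0.5959, 0.0034, 0.0185]
wrist_force: [-4.2, 0.1, 9.1]
```

Slide box is on the floor. I'll release, lift, back away and look.

```bash
python3 -m crank '[[0.3,[0,0,0],[0,0,0]],[0.2,[0,0,0],[0,0,0]],[0,[0,0,0],[0,0,0]],[0,[0,0,0],[0,0,0]],[0,[0,0,-0.03],[0,0,0]],[0,[0,0,-0.045],[0,0,0]],[0,[0,0,-0.045],[0,0,0]],[0,[0,0,-0.03],[0,0,0]]]'; python3 -m crank '[[0,[0,-0.04,0],[0,0,0]],[0,[0,-0.04,0],[0,0,0]],[0,[0,-0.04,0],[0,0,0]],[0,[0,-0.04,0],[0,0,0]],[0,[0,-0.04,0],[0,0,0]],[0,[0,-0.04,0],[0,0,0]],[0,[0,0,0],[0,0,0]],[0,[0,0,0],[0,0,0]]]'
python3 - <<'E'
from bench import vision
import cv2,numpy as np
a=vision.snapshot("top")["color"][150:290,90:530,::-1];b=vision.snapshot("side")["color"][100:400,200:460,::-1]
cv2.imwrite("pics/t7.png",cv2.resize(a,None,fx=1.8,fy=1.8));cv2.imwrite("pics/s7.png",cv2.resize(b,None,fx=1.9,fy=1.9))
E
```

```text
time: 36.7
tool_pos: [0.5969, 0.0033, 0.1701]
ee_rot: [3.137, 0.0, 1.596]
wrist_force: [-0.8, 0.4, 0.6]
width: 0.0938
finger_force: 0.0
time: 37.5
tool_pos: [0.3561, -0.0028, 0.1668]
ee_rot: [3.139, 0.0, 1.596]
wrist_force: [0.2, 0.0, -0.4]
width: 0.0942
finger_force: 0.0
```

View pics/t7.png

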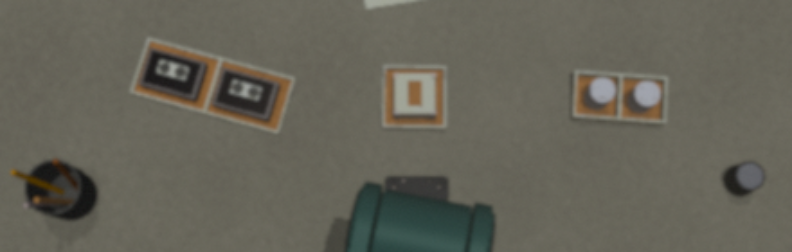

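View pics/s7.png

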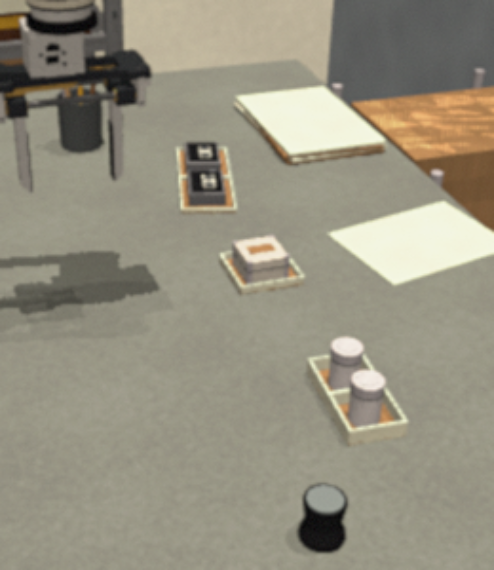

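All five items sit in their trays: cassettes at (172,70) and (245,90), slide box at (415,95), canisters at (602,92) and (647,95). The loupe and pot are where they were, and the arm is clear.

```bash
python3 -c "
from bench import robot
print(robot.close_job())"
```

```text
the job is handed in; nothing more can be done
None
```

I handed the job in at about 38 s of the 128 s: both canisters, both cassettes and the slide box are set down on their trays' floors, the loupe and pencil pot were not touched, and no verdict has come back.

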